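Take the clogged filter out of the bench dust extractor

ROBOT

A 7-joint arm with a two-finger parallel gripper is mounted at the origin on the work surface; the furniture and walls round the work are solid. World frame = base frame: x ahead of the robot, y to its left, z up, the work surface at z = 0. Lengths are in m, angles in rad, forces in N, time in s.
With the tool pointing down it reaches from about 0.4 to 0.85 m from the base axis. Payload 6.9 kg.
Tool frame: the origin (TCP) lies midway between the tips of the shut fingers; the grasp point (between the pads) lies 19 mm behind it; z points along the fingers, y is the line along which they close (so a half turn about z gives the same grasp; the last joint's range is limited). The gripper opens to 85 mm and grips with 20 to 120 N. Pads are 22 mm wide; open, the fingers measure 114 mm over their backs; the gripper's body (76 mm by 85 mm) begins 54 mm behind the grasp point. The pads swing forward as they close: fully open they stand 13 mm farther back than shut.
Start: joints at [1.304, 0.507, -0.238, 1.5, 0.126, 1.149, -0.155], TCP at [0.228, -0.582, 0.231] pointing down, gripper open.
Joint ranges: [-3.08, 3.08], [-0.24, 2.05], [-1.43, 1.35], [0, 2.5], [-1.52, 4.66], [0.17, 1.96], [-2.89, 2.89]. Speed limits (rad/s): [2.39, 2.39, 3.14, 3.14, 3.14, 3.14, 3.14].

INTERFACE

Orientations are given as a rotation vector (axis times angle).
In Python, from rig import bot, camera, get_calibration gives the robot as it stands.
- The arm moves only by the tool step_arm, never from a script. Its arguments are lists of equal length, an entry for each row: "delta_rot": the turn, a rotation vector about the tool's x, y, z in rad, a list of three; "dp": the shift along the tool's x, y, z in cm, a list of three; "hand": the finger opening in cm, from 0 to 8.54. A call has 1 to 10 rows; each row shifts and turns the commanded pose from where the row before left it, along the tool's axes as they then stand; what a row does not reach is not made up. A row lasts 1/10 s, in which the tool goes at most 50 mm and 8.59 degrees, less where a joint would pass 70% of its speed; a pose out of reach is approached as far as the arm can. A call is refused whole if a number of a shift passes 5 or a number of a turn 0.15, either way. A call with a gripper value outside its range is refused whole. The fingers move at their own pace and stop on an object; "newtons" is the grip in N (left out, the last holds). Time passes only in rows, so rows that do not move let the fingers close. It gives the time, the measured TCP pose, the force, the opening and the grip force at its end, in the units of the state.
- bot.get_obs(): the state, without advancing time (a new reading comes with each control period).
- camera(name): name is "scene" or "top"; returns (picture, depth): 480x640x3 uint8, red, green, blue; 480x640 float32, m along the optical axis (not along the pixel's ray), 0 where there is no reading.
- get_calibration(name): a dict with "fx", "fy", "cx", "cy" (pixels), "rvec" (rotation vector, rad) and "tvec" (3), from world to camera coordinates, as OpenCV has them. Camera axes: x right, y down, z forward; pixel columns grow to the right and rows downward; lengths in m; the calibration is good to about 2 mm. A picture is of the moment at which its call begins. get_calibration takes no time and is no camera call.
- bot.hand_in(): hands the job in; it is judged then, once.
The state is a dict: "clock": time; "q": joint angles; "joint_velocities": joint speeds; "joint_efforts": joint torques, N m; "position": TCP position; "tool_rot": TCP orientation; "ft_force": force on the tool from outside, world axes, zero at the start; "ft_torque": the same for the moment, N m; "gripper_width": opening from 0.0 (shut) to 1.0 (fully open); "grip_force": force on a finger pad.
Only numpy, scipy, OpenCV 4.12 (cv2) and the standard library are available. Lean on these libraries where they do the work, as an engineer would, in place of code of your own. Each camera call takes 0.05 s, during which the arm holds its last target. There are 200 camera calls.

TASK

The filter of the bench dust extractor is clogged. Turn its cover by the orange bar anticlockwise (seen looking at the cover) from the red mark to the green one to unlock it, draw the filter straight out of its leaning pot, and set it down gently in the black paint tray, standing upright on its filter end, ready for brushing. Do not disturb the jar, the tape and the box standing near.

Things in the scene. Friction and masses are not known exactly. Their poses are not given: they have to be found in the camera images.
- extractor: Blue-grey bench dust extractor, a heavy wedge-shaped machine that cannot move, 227 mm deep, 210 mm wide, with a steel filter pot on its sloping top. Origin: on the table, under the centre of the pot's mouth. x points to the machine's high rear (carrying handle 142 mm behind the origin, 185 mm high); the low front is 55 mm before it.
- filter_pot: Open steel pot fixed on the extractor: outside 103 mm, bore 64 mm wide, 74 mm deep, axis leaning 30 degrees from vertical, mouth towards the machine's front. Origin: centre of the mouth, 162 mm above the table. z: out along the axis. x: along the orange bar when locked. Red marks on the rim at both ends of x; green marks 78 degrees on, anticlockwise seen from outside (+ about z).
- filter_insert: Loose, one rigid piece, 0.22 to 0.45 kg: filter cylinder 60 mm wide, black cover disc 95 mm wide, orange grip bar 64 long, 16 wide, 38 high. Origin: centre of the flat filter end; z towards the bar: cover from 70 to 80 mm, bar from 80 to 118 mm. x: along the bar, a white pointer at each end. Starts locked in the pot, cover resting on its mouth, so the origin is 70 mm inside, x along the pot's x.
- lip (a point): Point on the pot's axis at the bayonet lip, 10 mm inside the mouth. Two lugs (9 mm high, 11 mm out, on the filter's +y and -y sides, 12 mm below the cover) are caught under this lip: the insert turns easily, between firm stops at about -4 and 82 degrees from locked, and comes out only at 71 to 82 degrees. The bore, 2 mm clear all round, then guides it for 70 mm.
- tray: Black paint tray that stays where it stands, 357 mm long, 262 mm wide, rim 50 mm high. Origin: centre of its underside. y: along its length towards the deep end, which lies away from the robot. Inside, the half at +y is a level floor about 8 mm above the table; the half at -y is a gentle ramp rising to 22 mm. The usable floor measures about 220 by 310 mm.
- tray_deep (a point): Point at the middle of the tray's level deep half, on the floor, 80 mm from the tray's centre towards the deep end. The best place for the filter.
- jar_black: Bystander: black pigment jar with black screw lid, 60 mm in diameter, 90 mm high, in front of the extractor. Origin: centre of its underside.
- grey_tape: Bystander: roll of grey tape lying flat, 100 mm in diameter, 48 mm high, in front of the extractor. Origin: centre of its underside.
- wipes_box: Bystander: white carton, 110 x 130 x 100 mm high, at the right of the work. Origin: centre of its underside.
Things that resemble listed ones, but are neither listed nor needed, are in the scene too. There is more than one size of the filter_insert; the one meant has the size given above.

How it is judged:
By the outcome, as a careful person would: the job done as asked, in the order asked, and still so for the second after the job is handed in, with the robot touching nothing.
It also fails if it takes over 45 s, if anything falls off the work surface, if the arm or the gripper's body presses on something with over 40 N, if the wrist force passes 120 N, or if a joint passes its speed limit or range.

## Working session

There is one attempt and no reset: what is moved stays moved. The work goes in short steps, Python scripts to look and compute and a tool call to move; the robot and the scene stay as the last step left them, time stands still between calls to the robot, and variables do not carry over. Pictures are saved under pics/ and viewed, at most 10 in all, crops included, and the job is handed in when it is done.

Besides the shell and the picture viewer there is one more tool, called after "Request:" in YAML: its name, and indented under it one key for each argument. step_arm: Moves the arm, as the interface text tells. Its arguments: {"type":"object","properties":{"delta_rot":{"type":"array","items":{"type":"array","items":{"type":"number"}}},"dp":{"type":"array","items":{"type":"array","items":{"type":"number"}}},"hand":{"type":"array","items":{"type":"number"}},"newtons":{"type":"number"}},"required":["delta_rot","dp","hand"]}

```bash
mkdir -p pics; ls
python3 - <<'E'
from rig import bot,camera,get_calibration
import cv2,numpy as np
for n in("scene","top"):
    p,d=camera(n); cv2.imwrite(f"pics/{n}0.png",p[:,:,::-1]); np.savez(f"{n}0.npz",p=p,d=d); c=get_calibration(n); print(n,c)
    R=cv2.Rodrigues(np.array(c["rvec"]))[0]; print(-R.T@np.array(c["tvec"]),R[2])
print(bot.get_obs())
E
```

```text
pics
scene {'fx': 481.4065284266985, 'fy': 481.4065284266985, 'cx': 326.37633598466863, 'cy': 232.9173435543563, 'rvec': array([ 1.07061928, -2.3100903 ,  1.11511826]), 'tvec': array([0.20439844, 0.35877492, 1.02031192])}
[-0.30164124  0.53078363  0.91586892] [ 0.5933402  -0.50881961 -0.62373874]
top {'fx': 580.9585257379904, 'fy': 580.9585257379904, 'cx': 315.9711589019357, 'cy': 239.38792177654392, 'rvec': array([ 2.18080907, -2.13427127,  0.11600675]), 'tvec': array([-0.10842587,  0.48896505,  1.48771276])}
[ 0.31600794 -0.11264153  1.53348724] [ 0.11557702  0.0097555  -0.99325061]
{'clock': 0.1, 'q': array([ 1.30350823,  0.50823846, -0.23753351,  1.50101566,  0.12568045,
        1.14890828, -0.15477668]), 'joint_velocities': array([ 0.00081808, -0.00227756, -0.00127109, -0.00290181, -0.00063614,
        0.00126595,  0.00054014]), 'joint_efforts': array([-3.66663342e-03, -6.21832466e+01, -2.19407044e+00, -2.50205827e+01,
        1.26130992e-02,  7.76112283e-03, -3.25089024e-05]), 'position': array([ 0.22740967, -0.58168148,  0.23053212]), 'tool_rot': array([-3.08564131e+00, -5.81942600e-01,  4.78866973e-04]), 'ft_force': array([-1.15028832, -0.24361714, -0.4498864 ]), 'ft_torque': array([ 0.03913314,  0.01477869, -0.01677614]), 'grip_force': 0.0, 'gripper_width': 0.9988860298353262}
```

View pics/scene0.png

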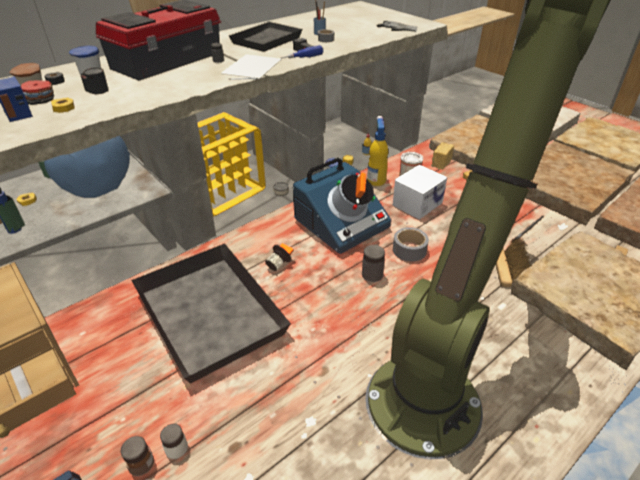

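View pics/top0.png

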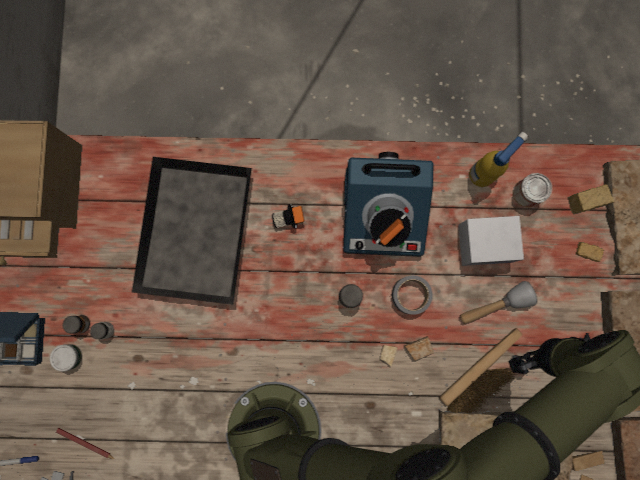

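```bash
cat > h.py <<'E'
import numpy as np,cv2
from rig import get_calibration
def cal(n):
    c=get_calibration(n); return c,cv2.Rodrigues(np.array(c["rvec"]))[0],np.array(c["tvec"])
def pts(n,d,u,v):
    c,R,t=cal(n); z=d[v,u]; P=np.stack([(u-c["cx"])/c["fx"]*z,(v-c["cy"])/c["fy"]*z,z],-1); return (P-t)@R
def plane(n,u,v,h):
    c,R,t=cal(n); o=-R.T@t; r=np.stack([(u-c["cx"])/c["fx"],(v-c["cy"])/c["fy"],np.ones(np.shape(u))],-1)@R
    return o+r*((h-o[2])/r[...,2])[...,None]
def proj(n,P):
    c,R,t=cal(n); q=np.atleast_2d(P)@R.T+t; return np.c_[q[:,0]/q[:,2]*c["fx"]+c["cx"],q[:,1]/q[:,2]*c["fy"]+c["cy"]]
def hsv(p): return cv2.cvtColor(p,cv2.COLOR_RGB2HSV)
def orange(p):
    h=hsv(p); return (h[...,0]>=6)&(h[...,0]<=20)&(h[...,1]>190)&(h[...,2]>120)
E
python3 - <<'E'
from h import *
T=np.load("top0.npz");S=np.load("scene0.npz")
c1=cv2.resize(T["p"][145:265,335:445],None,fx=3.5,fy=3.5,interpolation=2);c2=cv2.resize(S["p"][150:270,285:395],None,fx=3.5,fy=3.5,interpolation=2)
cv2.imwrite("pics/crop0.png",np.hstack([c1,c2])[:,:,::-1])
def rep(n,P): print(n,len(P),"min",P.min(0).round(3),"max",P.max(0).round(3),"med",np.median(P,0).round(3))
for n,D,(x0,x1,y0,y1) in(("top",T,(335,445,145,265)),("scene",S,(285,395,150,270))):
    m=np.zeros((480,640),bool);m[y0:y1,x0:x1]=1
    v,u=np.where(m&orange(D["p"])&(D["d"]>0));P=pts(n,D["d"],u,v);rep(n+" orange",P)
    v,u=np.where(m&(D["d"]>0));P=pts(n,D["d"],u,v)
    k=P[:,2]>0.03;rep(n+" all",P[k])
    if n=="top":
        for lo,hi in((.03,.08),(.08,.11),(.11,.14),(.14,.165),(.165,.185),(.185,.23)):
            q=P[(P[:,2]>lo)&(P[:,2]<hi)]; rep(f"{lo}-{hi}",q)
        b=P[P[:,2]>.04][:,:2].astype(np.float32); r=cv2.minAreaRect(b);print(r)
# top: tray dark, objects on table
m=(T["d"]>0);v,u=np.where(m);P=pts("top",T["d"],u,v);H=np.zeros((480,640));H[v,u]=P[:,2];XY=np.zeros((480,640,2));XY[v,u]=P[:,:2]
for nm,(x0,x1,y0,y1),h in(("tray",(115,265,140,320),.03),("jar",(330,372,275,317),.06),("tape",(380,445,268,325),.035),("box",(450,530,205,270),.08),("table",(270,330,240,270),-1)):
    k=H[y0:y1,x0:x1]>h; q=XY[y0:y1,x0:x1][k].astype(np.float32); print(nm,len(q),cv2.minAreaRect(q),"z",np.median(H[y0:y1,x0:x1][k]).round(4))
E
```

```text
top orange 175 min [ 0.465 -0.296  0.188] max [ 0.522 -0.25   0.219] med [ 0.49  -0.275  0.203]
top all 8277 min [ 0.454 -0.383  0.03 ] max [ 0.71  -0.166  0.219] med [ 0.569 -0.267  0.138]
0.03-0.08 1557 min [ 0.454 -0.379  0.03 ] max [ 0.709 -0.166  0.08 ] med [ 0.479 -0.248  0.061]
0.08-0.11 992 min [ 0.506 -0.381  0.08 ] max [ 0.71  -0.166  0.11 ] med [ 0.546 -0.223  0.097]
0.11-0.14 1933 min [ 0.469 -0.383  0.11 ] max [ 0.684 -0.17   0.14 ] med [ 0.594 -0.268  0.131]
0.14-0.165 2295 min [ 0.464 -0.379  0.14 ] max [ 0.682 -0.171  0.165] med [ 0.631 -0.274  0.144]
0.165-0.185 913 min [ 0.479 -0.343  0.165] max [ 0.661 -0.211  0.185] med [ 0.528 -0.264  0.178]
0.185-0.23 587 min [ 0.465 -0.327  0.185] max [ 0.658 -0.219  0.219] med [ 0.528 -0.274  0.19 ]
((0.5826163291931152, -0.273475706577301), (0.2148217260837555, 0.2546631693840027), 88.50624084472656)
scene orange 231 min [ 0.463 -0.297  0.033] max [ 0.562 -0.035  0.215] med [ 0.491 -0.264  0.191]
scene all 6904 min [ 0.315 -0.561  0.03 ] max [ 0.704 -0.032  0.216] med [ 0.53  -0.236  0.097]
tray 2047 ((0.5095916986465454, 0.22492288053035736), (0.26628202199935913, 0.3591178059577942), 84.35105895996094) z 0.0408
jar 443 ((0.34623125195503235, -0.18651042878627777), (0.0569336861371994, 0.05716559290885925), 64.08645629882812) z 0.0897
tape 542 ((0.35199305415153503, -0.345628559589386), (0.09650648385286331, 0.09809992462396622), 1.8318817615509033) z 0.0468
box 2415 ((0.4937551021575928, -0.5409287810325623), (0.11126305162906647, 0.13248440623283386), 4.635534763336182) z 0.0995
table 1800 ((0.24727952480316162, -0.06023283302783966), (0.4911268949508667, 0.1573326587677002), 1.5468566417694092) z 0.0002
```

View pics/crop0.png

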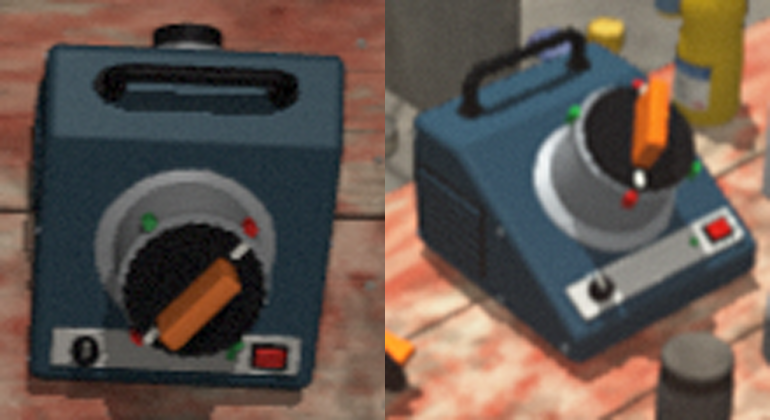

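Run:
```python
from h import *
T=np.load("top0.npz");S=np.load("scene0.npz")
mk={}
for n,D,(x0,x1,y0,y1) in(("top",T,(360,412,195,252)),("scene",S,(320,390,165,215))):
    h=hsv(D["p"]);s=h[...,1]>120
    for c,m in(("red",((h[...,0]>168)|(h[...,0]<6))&s&(h[...,2]>90)),("green",(h[...,0]>45)&(h[...,0]<85)&s)):
        z=np.zeros((480,640),np.uint8);z[y0:y1,x0:x1]=m[y0:y1,x0:x1]
        k,l,st,ce=cv2.connectedComponentsWithStats(z)
        for i in range(1,k):
            if st[i,4]>3:
                v,u=np.where((l==i)&(D["d"]>0));print(n,c,st[i,4],ce[i].round(1),np.median(pts(n,D["d"],u,v),0).round(4))
    # rim/cover: dark points plane
    v,u=np.where(np.pad(np.ones((y1-y0,x1-x0),bool),((y0,480-y1),(x0,640-x1)))&(h[...,2]<45)&(D["d"]>0))
    P=pts(n,D["d"],u,v);P=P[(P[:,2]>.13)&(P[:,2]<.21)]
    for _ in range(5):
        c=P.mean(0);w=np.linalg.svd(P-c,full_matrices=False)[2][2];w*=np.sign(w[2]);P=P[abs((P-c)@w)<.004]
    print(n,"cover",len(P),c.round(4),w.round(3),"tilt",np.degrees(np.arccos(w[2])).round(1),"az",np.degrees(np.arctan2(w[1],w[0])).round(1))
    v,u=np.where(orange(D["p"])&(D["d"]>0));P=pts(n,D["d"],u,v);P=P[(P[:,2]>.17)&(P[:,1]<-.2)]
    s=P@w; top=P[s>np.percentile(s,90)-.006]; c2=top.mean(0);e=np.linalg.svd(top-c2,full_matrices=False)[2][0]
    print(" bar top",len(top),c2.round(4),"dir",e.round(3),np.degrees(np.arctan2(e[1],e[0])).round(1),"height over cover",((c2-c)@w).round(4))
# yaw of body: left/right side points at lower heights from top view, handle
v,u=np.where(T["d"]>0);P=pts("top",T["d"],u,v);P=P[(P[:,0]>.44)&(P[:,0]<.72)&(P[:,1]>-.4)&(P[:,1]<-.15)]
q=P[(P[:,2]>.138)&(P[:,0]>.6)&(P[:,2]<.155)];r=cv2.minAreaRect(q[:,:2].astype(np.float32));print("rear top",r)
q=P[(P[:,2]>.172)&(P[:,0]>.62)];c=q.mean(0);e=np.linalg.svd(q[:,:2]-c[:2],full_matrices=False)[2][0];print("handle",c.round(4),q[:,2].max(),np.degrees(np.arctan2(e[1],e[0])))
```

```text
top red 18 [406.2 209.6] [ 0.5492 -0.3106  0.1825]
top red 8 [373.8 241.9] [ 0.4755 -0.2387  0.1432]
top red 19 [409.6 246.9] [ 0.4724 -0.3367  0.0649]
top green 13 [377.1 207.8] [ 0.5495 -0.2411  0.1858]
top green 10 [401.7 244. ] [ 0.4735 -0.3085  0.1398]
top cover 694 [ 0.5091 -0.2714  0.1734] [-0.491  0.009  0.871] tilt 29.4 az 179.0
 bar top 132 [ 0.4873 -0.2734  0.2044] dir [-0.649  0.652 -0.393] 134.9 height over cover 0.0377
scene red 5 [356.8 173.4] [ 0.5467 -0.3097  0.1859]
scene red 16 [354.6 206.2] [ 0.4766 -0.2405  0.1414]
scene red 11 [380.  213.5] [ 0.4734 -0.345   0.0674]
scene green 13 [338.2 181.8] [ 0.5501 -0.2427  0.1833]
scene green 10 [373.2 197.7] [ 0.4743 -0.3091  0.1404]
scene cover 98 [ 0.5007 -0.2649  0.1678] [-0.127 -0.234  0.964] tilt 15.4 az -118.4
 bar top 37 [ 0.4966 -0.285   0.2096] dir [-0.69   0.68  -0.247] 135.4 height over cover 0.0455
rear top ((0.6410174369812012, -0.27532580494880676), (0.20771846175193787, 0.08221188932657242), 89.7878189086914)
handle [ 0.6516 -0.2745  0.1825] 0.19271343223201326 -91.40474593806782
```

```bash
cat >> h.py <<'E'
from scipy.spatial.transform import Rotation as Ro
M=np.array([.512,-.275,.162]);a=np.array([-.4999,.0087,.866]);a/=np.linalg.norm(a)
def grip_R(deg):
    x=np.array([.072,-.0705,.042]);x-=x@a*a;x/=np.linalg.norm(x);x=Ro.from_rotvec(np.radians(deg)*a).apply(x)
    return Ro.from_matrix(np.c_[x,np.cross(-a,x),-a])
def plan(R1,p1,N,R0=None,p0=None):
    "constant row repeated N times from the present pose to R1,p1"
    from rig import bot
    if R0 is None:
        o=bot.get_obs();R0=Ro.from_rotvec(o["tool_rot"]);p0=o["position"]
    r=(R0.inv()*R1).as_rotvec()/N;q=R0.inv().apply(p1-p0)
    A=sum(Ro.from_rotvec(r*k).as_matrix() for k in range(N));d=np.linalg.solve(A,q)
    R,p=R0,np.array(p0);W=[]
    for k in range(N): p=p+R.apply(d);R=R*Ro.from_rotvec(r);W.append(p)
    print("N",N,"rot",r.round(4),"cm",(d*100).round(3),"via",np.round(W[N//2-1],3),"end",p.round(4));return R,p
E
python3 - <<'E'
from h import *
plan(grip_R(0),M+.105*a,20)
E
```

```text
N 20 rot [0.004  0.0272 0.0526] cm [ 0.99  -1.755  0.325] via [ 0.303 -0.396  0.217] end [ 0.4595 -0.2741  0.2529]
```

Request:
step_arm:
  delta_rot:
    - [0.004,0.027,0.053]
    - [0.004,0.027,0.053]
    - [0.004,0.027,0.053]
    - [0.004,0.027,0.053]
    - [0.004,0.027,0.053]
    - [0.004,0.027,0.053]
    - [0.004,0.027,0.053]
    - [0.004,0.027,0.053]
    - [0.004,0.027,0.053]
    - [0.004,0.027,0.053]
  dp:
    - [0.99,-1.75,0.32]
    - [0.99,-1.75,0.32]
    - [0.99,-1.75,0.32]
    - [0.99,-1.75,0.32]
    - [0.99,-1.75,0.32]
    - [0.99,-1.75,0.32]
    - [0.99,-1.75,0.32]
    - [0.99,-1.75,0.32]
    - [0.99,-1.75,0.32]
    - [0.99,-1.75,0.32]
  hand: [8.5,8.5,8.5,8.5,8.5,8.5,8.5,8.5,8.5,8.5]

```text
clock: 1.1
position: [0.3038, -0.3959, 0.2173]
tool_rot: [-3.018, 0.247, -0.389]
ft_force: [-0.0, -0.3, 0.7]
gripper_width: 0.998
grip_force: 0.0
```

Request:
step_arm:
  delta_rot:
    - [0.004,0.027,0.053]
    - [0.004,0.027,0.053]
    - [0.004,0.027,0.053]
    - [0.004,0.027,0.053]
    - [0.004,0.027,0.053]
    - [0.004,0.027,0.053]
    - [0.004,0.027,0.053]
    - [0.004,0.027,0.053]
    - [0.004,0.027,0.053]
    - [0.004,0.027,0.053]
  dp:
    - [0.99,-1.75,0.32]
    - [0.99,-1.75,0.32]
    - [0.99,-1.75,0.32]
    - [0.99,-1.75,0.32]
    - [0.99,-1.75,0.32]
    - [0.99,-1.75,0.32]
    - [0.99,-1.75,0.32]
    - [0.99,-1.75,0.32]
    - [0.99,-1.75,0.32]
    - [0.99,-1.75,0.32]
  hand: [8.5,8.5,8.5,8.5,8.5,8.5,8.5,8.5,8.5,8.5]

```text
clock: 2.1
position: [0.4608, -0.276, 0.2536]
tool_rot: [-2.7, 1.009, -0.725]
ft_force: [-0.3, -0.7, 0.3]
gripper_width: 0.994
grip_force: 0.0
```

Run:
```python
from h import *
from rig import bot,camera
o=bot.get_obs();print(o["q"].round(2),o["position"],o["ft_force"])
plan(grip_R(0),M+.105*a,2);plan(grip_R(0),M+.015*a,9)
p,d=camera("scene");cv2.imwrite("pics/s1.png",cv2.resize(p[100:300,240:480],None,fx=2.5,fy=2.5)[:,:,::-1])
```

```text
[ 0.97  0.18 -0.32  2.1  -0.53  0.51 -1.19] [ 0.46077378 -0.27604764  0.25361768] [-0.25677171 -0.66895945  0.30795081]
N 2 rot [ 0.0021  0.0004 -0.0051] cm [-0.118 -0.028 -0.003] via [ 0.46  -0.275  0.253] end [ 0.4595 -0.2741  0.2529]
N 9 rot [ 0.0005  0.0001 -0.0011] cm [-0.026 -0.008  0.999] via [ 0.48  -0.276  0.219] end [ 0.5045 -0.2749  0.175 ]
```

View pics/s1.png

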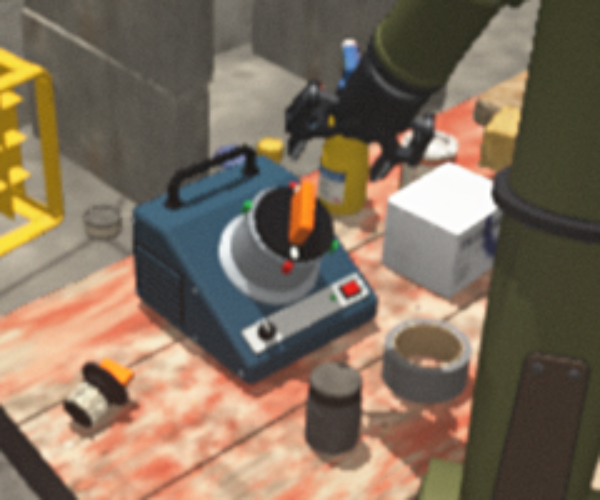

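Request:
step_arm:
  delta_rot:
    - [0.002,0,-0.005]
    - [0.002,0,-0.005]
    - [0,0,0]
    - [0,0,0]
    - [0,0,0]
    - [0,0,0]
    - [0,0,0]
    - [0,0,0]
    - [0,0,0]
    - [0,0,0]
  dp:
    - [-0.12,-0.03,0.7]
    - [-0.12,-0.04,1.3]
    - [0,0,1.3]
    - [0,0,1.3]
    - [0,0,1.3]
    - [0,0,1.2]
    - [0,0,0.9]
    - [0,0,0.6]
    - [0,0,0.4]
    - [0,0,0]
  hand: [8.5,8.5,8.5,8.5,8.5,8.5,8.5,8.5,8.5,8.5]

```text
clock: 3.15
position: [0.504, -0.2754, 0.1745]
tool_rot: [-2.706, 0.991, -0.727]
ft_force: [0.4, 0.6, 0.0]
gripper_width: 0.995
grip_force: 0.0
```

Run:
```python
from h import *
from rig import bot,camera
o=bot.get_obs();print(o["q"].round(2),o["position"],o["ft_force"])
plan(grip_R(0),M+.015*a,1)
p,d=camera("scene");cv2.imwrite("pics/s2.png",cv2.resize(p[130:260,280:440],None,fx=4,fy=4)[:,:,::-1])
```

```text
[ 0.93  0.35 -0.38  2.15 -0.59  0.27 -1.13] [ 0.5040485  -0.27540199  0.17454644] [0.40650877 0.61711395 0.02287   ]
N 1 rot [0.0004 0.0017 0.0023] cm [ 0.013 -0.08  -0.016] via [ 0.505 -0.275  0.175] end [ 0.5045 -0.2749  0.175 ]
```

View pics/s2.png

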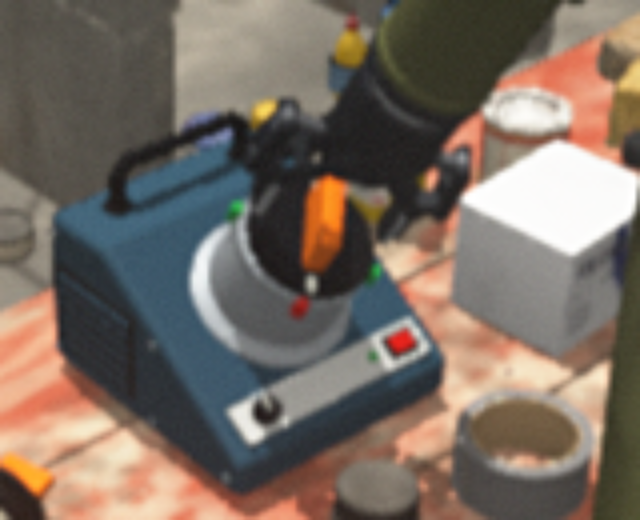

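Request:
step_arm:
  delta_rot:
    - [0,0.002,0.002]
    - [0,0,0]
    - [0,0,0]
    - [0,0,0]
    - [0,0,0]
    - [0,0,0]
    - [0,0,0]
    - [0,0,0]
    - [0,0,0]
    - [0,0,0]
  dp:
    - [0,-0.08,0]
    - [0,0,0]
    - [0,0,0]
    - [0,0,0]
    - [0,0,0]
    - [0,0,0]
    - [0,0,0]
    - [0,0,0]
    - [0,0,0]
    - [0,0,0]
  hand: [4,3,2,1,1,1,1,1,1,1]
  newtons: 60

```text
clock: 4.2
position: [0.5041, -0.2756, 0.1753]
tool_rot: [-2.705, 0.996, -0.731]
ft_force: [-4.5, -2.9, 2.7]
gripper_width: 0.178
grip_force: 58.7
```

Request:
step_arm:
  delta_rot:
    - [0,0,-0.068]
    - [0,0,-0.068]
    - [0,0,-0.068]
    - [0,0,-0.068]
    - [0,0,-0.068]
    - [0,0,-0.068]
    - [0,0,-0.068]
    - [0,0,-0.068]
    - [0,0,-0.068]
    - [0,0,-0.068]
  dp:
    - [0,0,0]
    - [0,0,0]
    - [0,0,0]
    - [0,0,0]
    - [0,0,0]
    - [0,0,0]
    - [0,0,0]
    - [0,0,0]
    - [0,0,0]
    - [0,0,0]
  hand: [1,1,1,1,1,1,1,1,1,1]

```text
clock: 5.2
position: [0.5042, -0.2747, 0.1754]
tool_rot: [3.03, -0.034, 0.812]
ft_force: [-5.5, 0.8, 5.1]
gripper_width: 0.178
grip_force: 59.2
```

Run:
```python
from h import *
from rig import bot
o=bot.get_obs();print(o["q"].round(2),o["position"],o["ft_force"],o["ft_torque"])
plan(grip_R(78),M+.015*a,10)
```

```text
[ 1.04  0.37 -0.54  2.15 -0.34  0.24 -0.7 ] [ 0.50415863 -0.27469304  0.17535673] [-5.50413703  0.7780243   5.08838752] [ 0.07713834  1.05382195 -0.23387471]
N 10 rot [ 0.0001  0.     -0.0679] cm [0.001 0.002 0.005] via [ 0.504 -0.275  0.175] end [ 0.5045 -0.2749  0.175 ]
```

Request:
step_arm:
  delta_rot:
    - [0,0,-0.068]
    - [0,0,-0.068]
    - [0,0,-0.068]
    - [0,0,-0.068]
    - [0,0,-0.068]
    - [0,0,-0.068]
    - [0,0,-0.068]
    - [0,0,-0.068]
    - [0,0,-0.068]
    - [0,0,-0.068]
  dp:
    - [0,0,0]
    - [0,0,0]
    - [0,0,0]
    - [0,0,0]
    - [0,0,0]
    - [0,0,0]
    - [0,0,0]
    - [0,0,0]
    - [0,0,0]
    - [0,0,0]
  hand: [1,1,1,1,1,1,1,1,1,1]

```text
clock: 6.2
position: [0.5039, -0.2748, 0.1752]
tool_rot: [2.721, 0.928, 0.723]
ft_force: [-5.8, 0.6, 7.0]
gripper_width: 0.177
grip_force: 59.4
```

Run:
```python
from h import *
from rig import bot,camera
o=bot.get_obs();print(o["q"].round(2),o["position"],o["ft_force"],o["ft_torque"])
plan(grip_R(78),M+.015*a,1);R=Ro.from_rotvec(o["tool_rot"]);print("z.a",R.apply([0,0,1]),-a)
p,d=camera("scene");cv2.imwrite("pics/s3.png",cv2.resize(p[130:260,280:440],None,fx=4,fy=4)[:,:,::-1])
```

```text
[ 1.14  0.39 -0.68  2.15 -0.06  0.23 -0.31] [ 0.50385651 -0.27475312  0.17518797] [-5.79729214  0.60663731  6.99445412] [ 0.07557168  1.11945791 -0.29212883]
N 1 rot [0.0003 0.0012 0.0009] cm [0.029 0.037 0.049] via [ 0.505 -0.275  0.175] end [ 0.5045 -0.2749  0.175 ]
z.a [ 0.49928681 -0.00970323 -0.86638244] [ 0.49991707 -0.0087003  -0.86602958]
```

View pics/s3.png

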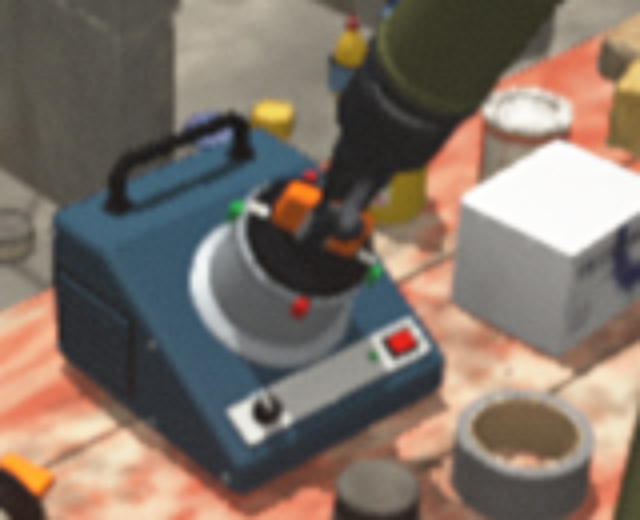

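Request:
step_arm:
  delta_rot:
    - [0,0,0]
    - [0,0,0]
    - [0,0,0]
    - [0,0,0]
  dp:
    - [0,0,-0.3]
    - [0,0,-0.4]
    - [0,0,-0.4]
    - [0,0,-0.4]
  hand: [1,1,1,1]

```text
clock: 6.65
position: [0.4968, -0.2743, 0.1883]
tool_rot: [2.723, 0.926, 0.725]
ft_force: [-0.6, 0.0, -3.3]
gripper_width: 0.177
grip_force: 58.5
```

Request:
step_arm:
  delta_rot:
    - [0,0,0]
    - [0,0,0]
    - [0,0,0]
    - [0,0,0]
    - [0,0,0]
    - [0,0,0]
    - [0,0,0]
    - [0,0,0]
    - [0,0,0]
    - [0,0,0]
  dp:
    - [0,0,-0.6]
    - [0,0,-0.8]
    - [0,0,-0.8]
    - [0,0,-0.8]
    - [0,0,-0.8]
    - [0,0,-0.8]
    - [0,0,-0.8]
    - [0,0,-0.8]
    - [0,0,-0.8]
    - [0,0,-0.8]
  hand: [1,1,1,1,1,1,1,1,1,1]

```text
clock: 7.65
position: [0.4577, -0.2738, 0.2563]
tool_rot: [2.722, 0.926, 0.725]
ft_force: [-0.5, -0.1, -3.5]
gripper_width: 0.177
grip_force: 58.5
```

Run:
```python
from h import *
from rig import bot,camera
o=bot.get_obs();print(o["q"].round(2),o["position"],o["ft_force"],o["ft_torque"])
R=Ro.from_rotvec(o["tool_rot"]);print("out mm",(o["position"]-M)@a*1e3-15)
up=o["position"]+np.array([-.03,0,.08])
# upright, smallest turn: tilt z to straight down
z=R.apply([0,0,1]);w=np.cross(z,[0,0,-1]);w=w/np.linalg.norm(w)*np.arcsin(np.linalg.norm(w));R1=Ro.from_rotvec(w)*R
plan(R,up,4);
# tray
T=np.load("top0.npz");v,u=np.where(T["d"]>0);P=pts("top",T["d"],u,v);k=(P[:,2]>.043)&(P[:,1]>.05)&(P[:,1]<.41)&(P[:,0]>.28)&(P[:,0]<.75)
r=cv2.minAreaRect(P[k][:,:2].astype(np.float32));print("tray",r,cv2.boxPoints(r).round(3))
c=np.array(r[0]);box=cv2.boxPoints(r)
i=np.argsort(box[:,0]);e=box[i[2:]].mean(0)-box[i[:2]].mean(0);e/=np.linalg.norm(e);D=c+.08*e;print("y axis",e,"deep",D)
q=P[(np.hypot(*(P[:,:2]-D).T)<.03)];print("floor z",np.median(q[:,2]))
tz=.008+.07+.015+.06   # TCP height: insert origin 85 mm below, 60 above floor
turn=Ro.from_euler("z",50,degrees=True)
Rm,pm=plan(turn*R1,np.array([D[0]-.02,D[1],.26]),20,R,up)
plan(turn*R1,np.array([*D,tz]),6,Rm,pm)
```

```text
[ 1.45  0.24 -0.91  2.1  -0.2   0.46 -0.15] [ 0.45772584 -0.27381899  0.25634016] [-0.49119177 -0.12980268 -3.54771855] [ 0.03837385  1.04142181 -0.06670001]
out mm 93.84421971867503
N 4 rot [0. 0. 0.] cm [ 0.265  0.231 -2.107] via [ 0.443 -0.274  0.296] end [ 0.4277 -0.2738  0.3363]
tray ((0.5090880990028381, 0.22399762272834778), (0.26474374532699585, 0.3580184876918793), 84.42427825927734) [[0.318 0.11 ]
 [0.674 0.075]
 [0.7   0.338]
 [0.344 0.373]]
y axis [ 0.99526864 -0.09716122] deep [0.58870959 0.21622473]
floor z 0.00793132548305382
N 20 rot [ 0.0242 -0.012  -0.0426] cm [ 2.486 -0.676  0.745] via [ 0.556 -0.042  0.321] end [0.5687 0.2162 0.26  ]
N 6 rot [ 0. -0.  0.] cm [0.014 0.333 1.783] via [0.579 0.216 0.207] end [0.5887 0.2162 0.153 ]
```

Request:
step_arm:
  delta_rot:
    - [0,0,0]
    - [0,0,0]
    - [0,0,0]
    - [0,0,0]
    - [0,0,0]
    - [0.024,-0.012,-0.043]
    - [0.024,-0.012,-0.043]
    - [0.024,-0.012,-0.043]
    - [0.024,-0.012,-0.043]
    - [0.024,-0.012,-0.043]
  dp:
    - [0.2,0.2,-1.6]
    - [0.2,0.2,-1.7]
    - [0.2,0.2,-1.7]
    - [0.2,0.2,-1.7]
    - [0.2,0.1,-1.7]
    - [2.5,-0.7,0.75]
    - [2.5,-0.7,0.75]
    - [2.5,-0.7,0.75]
    - [2.5,-0.7,0.75]
    - [2.5,-0.7,0.75]
  hand: [1,1,1,1,1,1,1,1,1,1]

```text
clock: 8.65
position: [0.505, -0.1627, 0.3347]
tool_rot: [2.669, 1.262, 0.559]
ft_force: [-0.1, -0.2, -4.8]
gripper_width: 0.179
grip_force: 58.9
```

Request:
step_arm:
  delta_rot:
    - [0.024,-0.012,-0.043]
    - [0.024,-0.012,-0.043]
    - [0.024,-0.012,-0.043]
    - [0.024,-0.012,-0.043]
    - [0.024,-0.012,-0.043]
    - [0.024,-0.012,-0.043]
    - [0.024,-0.012,-0.043]
    - [0.024,-0.012,-0.043]
    - [0.024,-0.012,-0.043]
    - [0.024,-0.012,-0.043]
  dp:
    - [2.5,-0.7,0.75]
    - [2.5,-0.7,0.75]
    - [2.5,-0.7,0.75]
    - [2.5,-0.7,0.75]
    - [2.5,-0.7,0.75]
    - [2.5,-0.7,0.75]
    - [2.5,-0.7,0.75]
    - [2.5,-0.7,0.75]
    - [2.5,-0.7,0.75]
    - [2.5,-0.7,0.75]
  hand: [1,1,1,1,1,1,1,1,1,1]

```text
clock: 9.65
position: [0.5763, 0.0916, 0.2916]
tool_rot: [2.437, 1.893, 0.195]
ft_force: [-0.0, -0.1, -3.7]
gripper_width: 0.176
grip_force: 58.9
```

```bash
cat >> h.py <<'E'
D=np.array([.5887,.2162])
def down():
    from rig import bot
    o=bot.get_obs();R=Ro.from_rotvec(o["tool_rot"]);z=R.apply([0,0,1]);w=np.cross(z,[0,0,-1]);n=np.linalg.norm(w)
    print(o["q"].round(2),o["position"].round(4),o["ft_force"].round(1),"tilt",np.degrees(np.arcsin(n)).round(2))
    return Ro.from_rotvec(w/n*np.arcsin(n))*R
E
python3 - <<'E'
from h import *
R=down();plan(R,np.array([*D,.26]),6)
E
```

```text
[ 0.45  0.44 -0.99  1.63  0.43  1.14 -0.87] [0.5763 0.0916 0.2916] [-0.  -0.1 -3.7] tilt 7.78
N 6 rot [ 0.0194 -0.0116 -0.    ] cm [ 2.04  -0.351  0.588] via [0.583 0.154 0.277] end [0.5887 0.2162 0.26  ]
```

Request:
step_arm:
  delta_rot:
    - [0.019,-0.012,0]
    - [0.019,-0.012,0]
    - [0.019,-0.012,0]
    - [0.019,-0.012,0]
    - [0.019,-0.012,0]
    - [0.019,-0.012,0]
    - [0,0,0]
  dp:
    - [2.04,-0.35,0.6]
    - [2.04,-0.35,0.6]
    - [2.04,-0.35,0.6]
    - [2.04,-0.35,0.6]
    - [2.04,-0.35,0.6]
    - [2.04,-0.35,0.6]
    - [0,0,0]
  hand: [1,1,1,1,1,1,1]

```text
clock: 10.35
position: [0.5881, 0.219, 0.2583]
tool_rot: [-2.478, -1.93, -0.001]
ft_force: [-0.0, -0.7, -4.3]
gripper_width: 0.176
grip_force: 59.1
```

Run:
```python
from h import *
from rig import camera
R=down();plan(R,np.array([*D,.103]),10)
p,d=camera("scene");cv2.imwrite("pics/s4.png",cv2.resize(p[100:340,120:420],None,fx=2.5,fy=2.5)[:,:,::-1])
```

```text
[ 0.11  0.61 -0.91  1.44  0.48  1.33 -1.08] [0.5881 0.219  0.2583] [-0.  -0.7 -4.3] tilt 0.02
N 10 rot [ 0. -0. -0.] cm [-0.026  0.012  1.553] via [0.588 0.218 0.181] end [0.5887 0.2162 0.103 ]
```

View pics/s4.png

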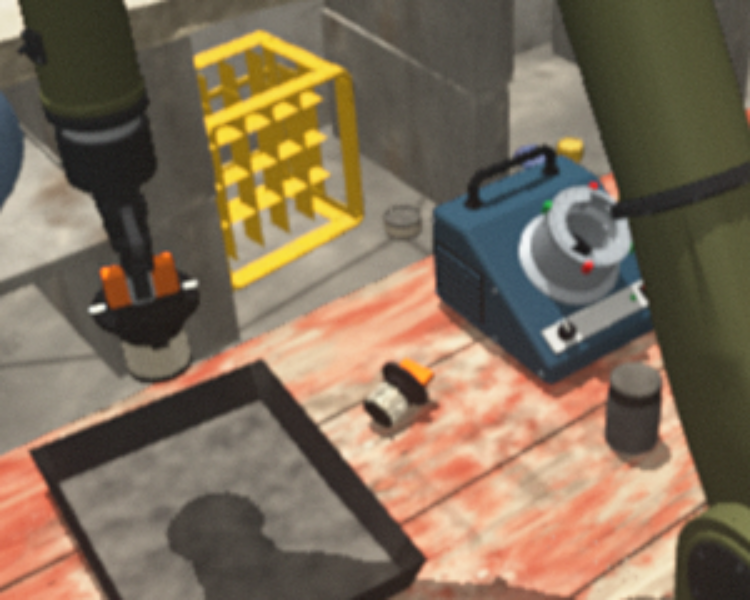

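Request:
step_arm:
  delta_rot:
    - [0,0,0]
    - [0,0,0]
    - [0,0,0]
    - [0,0,0]
    - [0,0,0]
    - [0,0,0]
    - [0,0,0]
    - [0,0,0]
    - [0,0,0]
    - [0,0,0]
  dp:
    - [-0.05,0,1.2]
    - [-0.05,0,2]
    - [-0.05,0,2]
    - [-0.05,0,2]
    - [-0.05,0,2]
    - [0,0,2]
    - [0,0,2]
    - [0,0,1.3]
    - [0,0,0.7]
    - [0,0,0.3]
  hand: [1,1,1,1,1,1,1,1,1,1]

```text
clock: 11.4
position: [0.5887, 0.2117, 0.1037]
tool_rot: [2.479, 1.922, -0.0]
ft_force: [-0.5, -0.3, -4.3]
gripper_width: 0.18
grip_force: 59.0
```

Request:
step_arm:
  delta_rot:
    - [0,0,0]
    - [0,0,0]
    - [0,0,0]
    - [0,0,0]
  dp:
    - [0,0,0.2]
    - [0,0,0.2]
    - [0,0,0.15]
    - [0,0,0]
  hand: [1,1,1,1]

```text
clock: 11.8
position: [0.5888, 0.2125, 0.0988]
tool_rot: [2.478, 1.923, 0.001]
ft_force: [0.1, -0.6, -4.0]
gripper_width: 0.174
grip_force: 59.0
```

Request:
step_arm:
  delta_rot:
    - [0,0,0]
    - [0,0,0]
    - [0,0,0]
    - [0,0,0]
  dp:
    - [0,0,0.15]
    - [0,0,0.15]
    - [0,0,0.1]
    - [0,0,0]
  hand: [1,1,1,1]

```text
clock: 12.2
position: [0.5886, 0.2123, 0.0944]
tool_rot: [2.479, 1.923, 0.0]
ft_force: [0.5, -0.1, -3.9]
gripper_width: 0.179
grip_force: 59.0
```

Request:
step_arm:
  delta_rot:
    - [0,0,0]
    - [0,0,0]
    - [0,0,0]
  dp:
    - [0,0,0.07]
    - [0,0,0.07]
    - [0,0,0]
  hand: [1,1,1]

```text
clock: 12.5
position: [0.5887, 0.2125, 0.0936]
tool_rot: [2.478, 1.923, 0.001]
ft_force: [-0.6, 0.2, 0.4]
gripper_width: 0.173
grip_force: 59.8
```

Request:
step_arm:
  delta_rot:
    - [0,0,0]
    - [0,0,0]
    - [0,0,0]
    - [0,0,0]
    - [0,0,0]
    - [0,0,0]
    - [0,0,0]
  dp:
    - [0,0,0]
    - [0,0,0]
    - [0,0,0]
    - [0,0,0]
    - [0,0,0]
    - [0,0,0]
    - [0,0,0]
  hand: [1,1.6,1.8,2.2,3,4,5]
  newtons: 20

```text
clock: 13.2
position: [0.5888, 0.2124, 0.0932]
tool_rot: [2.479, 1.923, 0.001]
ft_force: [-0.1, 0.1, 0.4]
gripper_width: 0.587
grip_force: 0.0
```

Request:
step_arm:
  delta_rot:
    - [0,0,0]
    - [0,0,0]
    - [0,0,0]
    - [0,0,0]
    - [0,0,0]
    - [0,0,0]
    - [0,0,0]
    - [0,0,0]
    - [0,0,0]
  dp:
    - [0,0,0]
    - [0,0,-0.5]
    - [0,0,-1]
    - [0,0,-1.5]
    - [0,0,-2]
    - [0,0,-2]
    - [0,0,-2]
    - [0,0,-2]
    - [0,0,0]
  hand: [5,5,5,5,5,5,5,5,5]

```text
clock: 14.1
position: [0.5894, 0.2142, 0.2075]
tool_rot: [2.478, 1.923, 0.01]
ft_force: [0.3, 0.1, 0.1]
gripper_width: 0.582
grip_force: 0.0
```

Run:
```python
from h import *
from rig import camera
R=down()
p,d=camera("scene");cv2.imwrite("pics/s5.png",cv2.resize(p[120:380,120:440],None,fx=2.3,fy=2.3)[:,:,::-1])
v,u=np.where(orange(p)&(d>0));P=pts("scene",d,u,v);P=P[(np.hypot(*(P[:,:2]-D).T)<.08)];print(len(P),P.min(0),P.max(0))
q,dd=camera("top")
v,u=np.where(dd>0);P=pts("top",dd,u,v)
for nm,c,h in(("jar",(.346,-.1865),.06),("tape",(.352,-.3456),.035),("box",(.4938,-.541),.08)):
    k=(np.abs(P[:,:2]-c)<.085).all(1)&(P[:,2]>h)&(P[:,2]<.12); print(nm,cv2.minAreaRect(P[k][:,:2].astype(np.float32)))
```

```text
[ 0.11  0.64 -0.89  1.53  0.52  1.21 -1.11] [0.5894 0.2142 0.2075] [0.3 0.1 0.1] tilt 0.48
353 [0.57024114 0.17950687 0.09232439] [0.59680207 0.24238896 0.1306337 ]
jar ((0.3467549681663513, -0.1873607635498047), (0.057709380984306335, 0.056481990963220596), 1.2607381343841553)
tape ((0.35197851061820984, -0.34576600790023804), (0.09642526507377625, 0.09863519668579102), 1.6402801275253296)
box ((0.4934646487236023, -0.5412622690200806), (0.11089266836643219, 0.13328520953655243), 4.758044242858887)
```

View pics/s5.png

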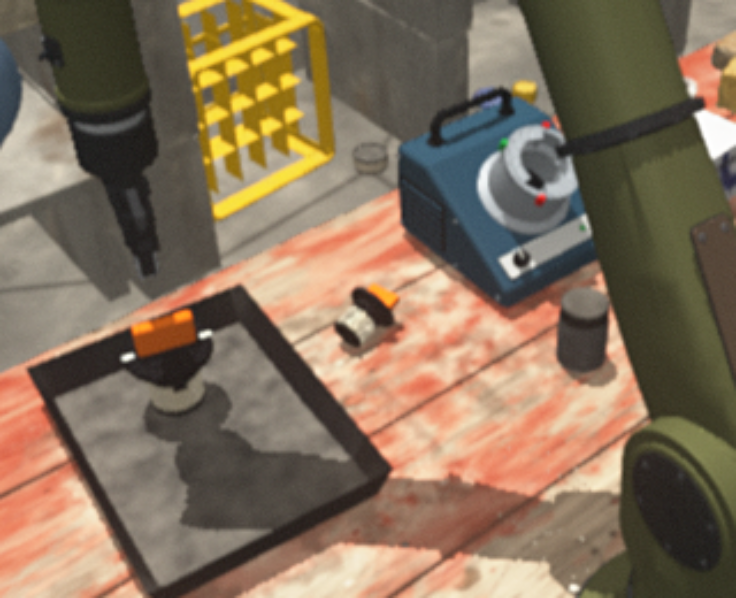

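The filter stands upright in the deep end of the tray, at about (170,370) in the picture. The gripper is clear of it, and the jar, tape and box haven't moved.

```bash
python3 -c "
from rig import bot
print(bot.hand_in())"
```

```text
the job is handed in; nothing more can be done
None
```

I unlocked the filter, drew it out, set it upright in the tray's deep end without disturbing the jar, tape or box, and handed the job in at about 14 s; no verdict came back.

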